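Set the dust extractor's damper to its third click and start it

ROBOT

A 6-joint arm with a two-finger parallel gripper is mounted at the origin on the work surface. World frame = base frame: x ahead of the robot, y to its left, z up, the work surface at z = 0. Lengths are in m, angles in degrees, forces in N, time in s.
With the tool pointing down it reaches from about 0.25 to 0.725 m from the base axis. Payload 9.7 kg.
Tool frame: the origin (TCP) lies at the very end of the fingers, on their centre line; the grasp point (between the pads) lies 19 mm behind it; z points along the fingers, y is the direction in which the jaws open and shut (so a half turn about z gives the same grasp; the last joint's range is limited). The gripper opens to 85 mm and grips with 20 to 120 N. Pads are 22 mm wide; open, the fingers measure 114 mm over their backs; the gripper's body (76 mm by 85 mm) begins 54 mm behind the grasp point. The pads swing forward as they close: fully open they stand 13 mm farther back than shut.
Start: joints at [-68.526, 4.979, 10.078, 95.1, 0, 90], TCP at [0.201, -0.512, 0.201] pointing down, gripper open.
Joint ranges: [-179.16, 179.16], [-48.56, 103.87], [-65.8, 70.77], [-126.05, 130.52], [-82.76, 87.17], [-180, 180]. Speed limits (degrees/s): [127.2, 127.2, 147.25, 180, 180, 180].

INTERFACE

Orientations are given as [roll, pitch, yaw] about the fixed x, y, z axes, in that order (R = Rz(yaw) Ry(pitch) Rx(roll)).
In Python, from workcell import bot gives the robot as it stands. The module is installed in compiled form; this text tells all that it offers.
- The arm moves only by the tool arm_command, never from a script. Its argument "increments" is a list of rows, each a list of 7 numbers: the gripper command: -1 is fully open, 1 is shut, values between are in proportion, then the shift along the tool's x, y, z in cm, then the turn, a rotation vector about the tool's x, y, z in degrees. In form: [[gripper, x, y, z, rx, ry, rz], ...]. A call has 1 to 10 rows; each row shifts and turns the commanded pose from where the row before left it, along the tool's axes as they then stand; what a row does not reach is not made up. A row lasts 1/8 s, in which the tool goes at most 62.5 mm and 10.7 degrees, less where a joint would pass 70% of its speed; a pose out of reach is approached as far as the arm can. A call is refused whole if a number of a shift passes 6.25 or a number of a turn 10.7, either way. A call with a gripper value outside its range is refused whole. The fingers move at their own pace and stop on an object; "grip_force" is the grip in N (left out, the last holds). Time passes only in rows, so rows that do not move let the fingers close. It gives the time, the measured TCP pose, the force and the opening at its end, in the units of the state.
- bot.get_obs(): the state, without advancing time (a new reading comes with each control period).
- bot.camera(name): name is "scene" or "top" or "wrist"; returns a dict with "color" (384x512x3 uint8, red, green, blue), "fx", "fy", "cx", "cy" (pixels), "origin" and "attitude" of the camera in the world. Camera axes: x right, y up, looking along -z (the intrinsics and any distortion apply to the point x, -y, -z); pixel columns grow to the right and rows downward; lengths in m; the calibration is good to about 2 mm. A picture is of the moment at which its call begins. There is no depth.
- bot.job_done(): hands the job in, once; it reports no verdict.
The state is a dict: "time": time; "q": joint angles; "qd": joint speeds; "joint_efforts": joint torques, N m; "ee_pos": TCP position; "tcp_rot": TCP orientation; "wrist_force": force on the tool from outside, world axes, zero at the start; "torque": the same for the moment, N m; "opening": finger opening in m.
Only numpy, scipy, OpenCV 4.12 (cv2) and the standard library are available. Lean on these libraries where they do the work, as an engineer would, in place of code of your own. Each camera call takes 0.05 s, during which the arm holds its last target. There are 200 camera calls.

TASK

Get the bench dust extractor ready for filing: with a fingertip, push its black damper lever along the slot towards the push button, one click at a time with a short pause on each, and stop on the third click, not past it; do not grip the lever. Then press the round start button fully in with a fingertip and draw back clear of everything. Leave the cup, the bottle and the steel bracket standing where they are.

Things in the scene. Friction and masses are not known exactly. Their poses are not given: they have to be found in the camera images.
- extractor: Blue box of a bench dust extractor, fixed: 150 (x) by 300 (y) by 70 mm high, flat top. Origin: centre of its underside; x from the front grille to the round duct stub at the rear, y along the box, z up; turned up to 0.4 rad. A dark slot for the lever runs along y in the middle of the top. Five white ticks 18 mm apart on its -x side mark the clicks: first at y -30 mm, third at +6 mm.
- lever_top (a point): Centre of the top of the black damper lever: an upright tab 40 mm wide (extractor x), 12 mm thick (along the slot, extractor y), from 6 to 40 mm above the box top, so this point is 110 mm above the bench. Axes as the extractor's. A pointer at its foot shows the tick. Behind it (-y) the box top is bare for 75 mm or more.
- damper (a joint): Lever travel towards the button (extractor +y), m, 0 to 0.107; tab centre at y = -0.060 + value. Starts at 0 to 0.012, in a loose run (1 N or less). Clicks: sprung notches at 0.030, 0.048, 0.066 (third), 0.084, 0.102. Humps crest 9 mm before each: about 9 N at the foot, under 2 N at the crest; then the lever runs ahead of the finger into the notch and stays.
- start_top (a point): Centre of the top of the round grey start button, 28 mm across, in a black housing on top of the box near its +y end (extractor x 0, y +118 mm); it moves straight down.
- start (a joint): Travel of the start button in m: 0 out, 0.006 fully in. It is sprung: fully in takes 5 N, and it comes out again when let go. It counts as pressed beyond 0.0045.
- cup: White cup, 72 mm across the rim, 90 mm high, standing loose on the bench beyond the button end of the box. Origin: centre of its foot.
- bottle: Clear closed bottle, 64 mm across, 210 mm high, standing loose beyond the other end of the box. Origin: centre of its foot.
- bracket: Loose dark steel angle bracket, 30 x 60 mm foot, 40 mm high, 5 mm thick, in front of the grille. Origin: centre of its underside.
Things that resemble listed ones, but are neither listed nor needed, are in the scene too. There is more than one size of the cup; the one meant has the size given above. Several things have the shape of the bracket; the one meant has the colours described above.

How it is judged:
By the outcome, as a careful person would: the job done as asked, in the order asked, and still so for the second after the job is handed in, with the robot touching nothing.
It also fails if it takes over 64 s, if anything falls off the work surface, if the arm or the gripper's body presses on something with over 40 N, if the wrist force passes 120 N, or if a joint passes its speed limit or range.

## Working session

There is one attempt and no reset: what is moved stays moved. The work goes in short steps, Python scripts to look and compute and a tool call to move; the robot and the scene stay as the last step left them, time stands still between calls to the robot, and variables do not carry over. Pictures are saved under pics/ and viewed, about 8 in all and at most 12, crops included, and the job is handed in when it is done.

Besides the shell and the picture viewer there is one more tool, called after "Emit:" as name(argument=value, ...), one argument or row to a line, values as JSON. arm_command: Moves the arm, as the interface text tells. Its arguments: {"type":"object","properties":{"increments":{"type":"array"},"grip_force":{"type":"number"}},"required":["increments"]}

```bash
mkdir -p pics; cat > h.py <<'E'
import numpy as np, cv2
from workcell import bot
def snap(n,f):
    c=bot.camera(n); cv2.imwrite(f'pics/{f}.png',c['color'][:,:,::-1]); np.save(f'pics/{f}.npy',c,allow_pickle=True); return c
def load(f): return np.load(f'pics/{f}.npy',allow_pickle=True).item()
def ray(c,u,v):
    d=np.array([(u-c['cx'])/c['fx'],-(v-c['cy'])/c['fy'],-1.]); return np.array(c['origin']),R(c)@d
def R(c):
    from scipy.spatial.transform import Rotation as Q
    a=np.array(c['attitude'],float)
    if a.shape==(3,3): return a
    if a.shape==(4,): return Q.from_quat(a).as_matrix()
    return Q.from_euler('xyz',a,degrees=True).as_matrix()
def onz(c,u,v,z):
    o,d=ray(c,u,v); return o+d*(z-o[2])/d[2]
def proj(c,p):
    q=R(c).T@(np.array(p)-c['origin']); return c['cx']+c['fx']*q[0]/-q[2], c['cy']-c['fy']*q[1]/-q[2]
E
python3 - <<'E'
from h import *
for n in('top','scene'):
    c=snap(n,n+'0'); print({k:v for k,v in c.items() if k!='color'})
a=cv2.imread('pics/top0.png');b=cv2.imread('pics/scene0.png')
print(bot.get_obs())
E
```

```text
{'fx': 384.2270224306705, 'fy': 384.2270224306705, 'cx': 248.98164604837172, 'cy': 195.8161575082855, 'origin': array([0.3409294 , 0.0195153 , 0.96443897]), 'attitude': array([ 13.949052  ,   0.33852119, -91.65205185])}
{'fx': 398.9763102990472, 'fy': 398.9763102990472, 'cx': 253.86584659642747, 'cy': 194.23507116215552, 'origin': array([ 1.00118008, -0.52081934,  0.71800411]), 'attitude': array([48.64144731,  0.56937781, 39.91582378])}
{'time': 0.1, 'q': array([-6.85264678e+01,  5.00917488e+00,  1.00389983e+01,  9.50994114e+01,
        6.20424366e-05,  8.99994803e+01]), 'qd': array([-0.13885199, -0.02241276,  0.02333262,  0.04081998,  0.03990294,
       -0.00068682]), 'joint_efforts': array([-4.81982488e-05, -5.21565270e+01,  4.65652013e+01,  1.61244784e-02,
        1.11723587e-04,  2.73942891e-05]), 'ee_pos': array([ 0.20125167, -0.51159913,  0.20014226]), 'tcp_rot': array([-1.79930412e+02, -6.26735799e-05,  2.14740519e+01]), 'wrist_force': array([ 0.57729395, -0.11258899,  0.17490992]), 'torque': array([ 0.04954661,  0.02661845, -0.02868341]), 'opening': 0.08500015081543381}
```

View pics/top0.png

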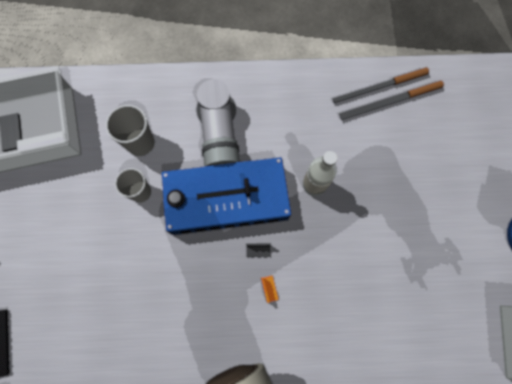

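View pics/scene0.png

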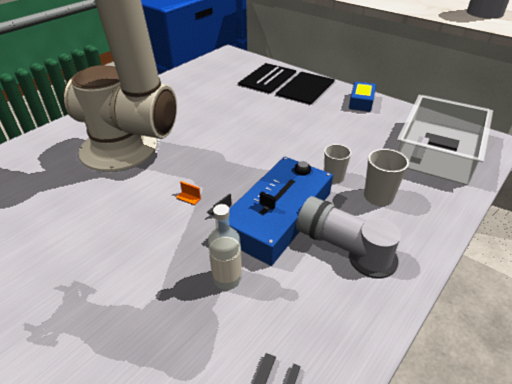

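The top view shows the blue box at (165-290, 160-230) with its button at (176,198) and its lever at (250,188). Two cups stand at (128,125), which is big, and (132,184), which is small. The bottle is at (320,173), the dark bracket at (258,249) and an orange look-alike at (270,290). The duct stub is at the far side, so extractor +x points up in the image.

Next I'll measure and check in a close crop.

```bash
python3 - <<'E'
from h import *
t=load('top0'); s=load('scene0')
print('base',proj(t,[0,0,0]),proj(s,[0,0,0]))
for c,n in((t,'top'),(s,'scene')):
    hsv=cv2.cvtColor(c['color'],cv2.COLOR_RGB2HSV)
    m=cv2.inRange(hsv,(100,150,60 if n=='scene' else 130),(130,255,255))
    k,l,st,_=cv2.connectedComponentsWithStats(m)
    if n=='top':
        i=1+np.argmax(st[1:,4]); cn,_=cv2.findContours((l==i).astype('uint8'),0,2)
        r=cv2.minAreaRect(cn[0]); b=cv2.boxPoints(r); print(r)
        for p in b: print(p,onz(t,*p,.07).round(4))
for n,p,z in(('lever',(250,188),.11),('btn',(176,198),.09),('cup',(132,184),.09),('bigcup',(128,125),.12),('bottle',(329,158),.21),('bracket',(258,247),.02)): print(n,onz(t,*p,z).round(3))
A=cv2.resize(t['color'][145:265,100:350],None,fx=3.2,fy=3.2,interpolation=cv2.INTER_CUBIC)
cv2.imwrite('pics/ctop.png',A[:,:,::-1])
B=cv2.resize(s['color'][140:270,190:350],None,fx=4.6,fy=4.6,interpolation=cv2.INTER_CUBIC)
cv2.imwrite('pics/cscene.png',B[:,:,::-1])
E
```

```text
base (np.float64(264.7475507281864), np.float64(449.01237662157075)) (np.float64(118.72387789335843), np.float64(147.88056336067848))
((224.83116149902344, 193.21571350097656), (58.34821319580078, 124.0565414428711), 83.04703521728516)
[159.7274  171.76495] [0.6302 0.2343 0.07  ]
[282.8716  156.74734] [ 0.6596 -0.0678  0.07  ]
[289.93494 214.66647] [ 0.5142 -0.0772  0.07  ]
[166.79071 229.68408] [0.487  0.2138 0.07  ]
lever [0.572 0.016 0.11 ]
btn [0.558 0.19  0.09 ]
cup [0.595 0.294 0.09 ]
bigcup [0.733 0.301 0.12 ]
bottle [ 0.604 -0.149  0.21 ]
bracket [ 0.446 -0.     0.02 ]
```

View pics/ctop.png

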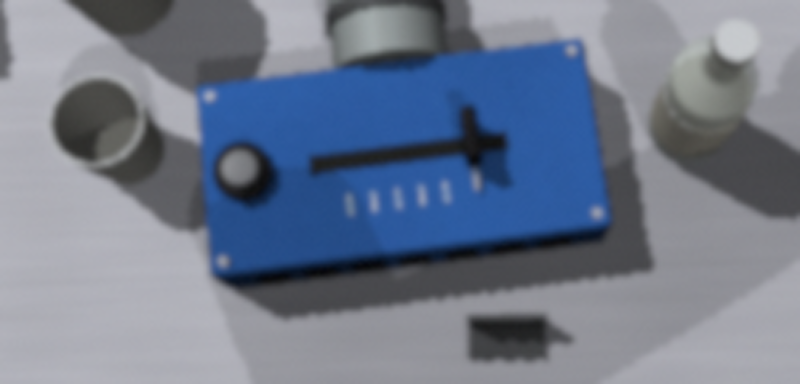

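View pics/cscene.png

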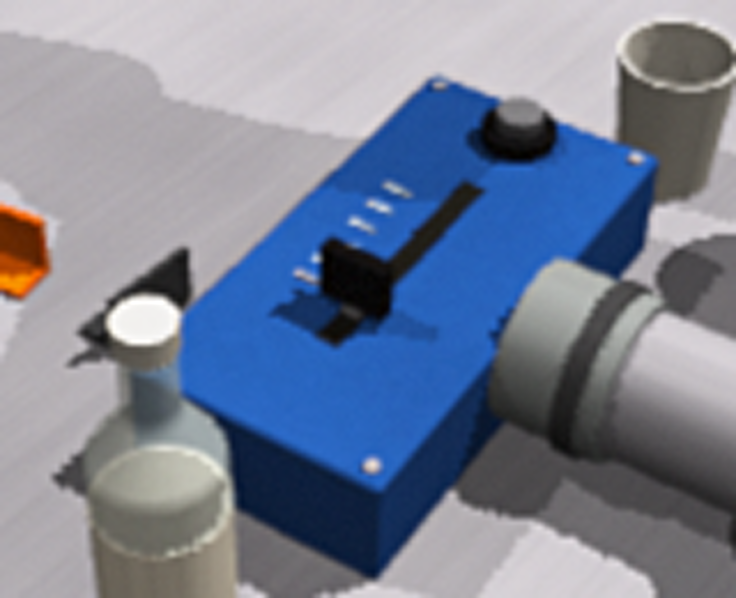

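The crops confirm the choices. The pointer (477,181 in the crop) is short of the first tick (446), and the third tick is at about 398. The button is at (240,168), and the small cup and dark bracket are as described. I'll fit the box frame from the screws and triangulate the lever and button tops.

```bash
python3 - <<'E'
from h import *
t=load('top0'); s=load('scene0')
T=lambda x,y:((x+.5)/3.2-.5+100,(y+.5)/3.2-.5+145)
S=lambda x,y:((x+.5)/4.6-.5+190,(y+.5)/4.6-.5+140)
tp=[(209,96),(571,50),(597,213),(223,261)]
P=[onz(t,*T(*p),.07) for p in tp]; print(np.round(P,4))
Ps=[onz(s,*S(*p),.07) for p in[(635,158),(372,465),(439,85)]]; print('scene +x+y,+x-y,-x+y',np.round(Ps,4))
d=[np.linalg.norm(P[i]-P[(i+1)%4]) for i in range(4)];print(d)
c=np.mean(P,0); y=(P[0]-P[1])+(P[3]-P[2]); yaw=np.arctan2(-y[0],y[1]); 
x2=(P[0]-P[3])+(P[1]-P[2]); print(c,np.degrees(yaw),np.degrees(np.arctan2(x2[1],x2[0])))
def loc(p):
    e=p[:2]-c[:2]; return np.array([np.cos(yaw)*e[0]+np.sin(yaw)*e[1],-np.sin(yaw)*e[0]+np.cos(yaw)*e[1]])*1000
for p in[(477,181),(446,191),(421,196),(398,198),(374,202),(350,205)]: print('tick',loc(onz(t,*T(*p),.07)).round(1))
def tri(a,b):
    o1,d1=ray(t,*T(*a));o2,d2=ray(s,*S(*b))
    k=np.linalg.lstsq(np.c_[d1,-d2],o2-o1,rcond=None)[0]; p=o1+k[0]*d1;q=o2+k[1]*d2
    return (p+q)/2,np.linalg.norm(p-q)
for n,a,b in(('btn',(240,166),(521,110)),):
    p,e=tri(a,b);print(n,p,e,loc(p))
for v in range(0,1):
    for n,xy in(('rear top corner',(390,290)),('front top corner',(326,240))): print(n,loc(onz(s,*S(*xy),.11)))
for xy in((468,106),(476,165)): print(loc(onz(t,*T(*xy),.11)))
for L in(0,.006,.012):  # predicted tab top centre pixels in crops
    Y=-.06+L; w=c[:2]+Y*np.array([-np.sin(yaw),np.cos(yaw)]); u=proj(s,[*w,.11]);print(L,w,(u[0]-190)*4.6,(u[1]-140)*4.6,[(proj(t,[*w,.11])[0]-100)*3.2,(proj(t,[*w,.11])[1]-145)*3.2])
E
```

```text
[[ 0.6224  0.2214  0.07  ]
 [ 0.6508 -0.0556  0.07  ]
 [ 0.5228 -0.0689  0.07  ]
 [ 0.4951  0.208   0.07  ]]
scene +x+y,+x-y,-x+y [[ 0.6213  0.2224  0.07  ]
 [ 0.6497 -0.0545  0.07  ]
 [ 0.4939  0.2085  0.07  ]]
[np.float64(0.2784161444191513), np.float64(0.1286660578805776), np.float64(0.27826772068053085), np.float64(0.12803994999872315)]
[0.57278594 0.07622505 0.07      ] 5.785237109324737 5.950960963967807
tick [-28.5 -54.2]
tick [-33.1 -30.3]
tick [-34.4 -11.4]
tick [-33.7   5.8]
tick [-34.4  23.8]
tick [-34.3  41.8]
btn [0.56141111 0.1926164  0.0926118 ] 0.0008747614399601085 [  0.41535296 116.9451203 ]
rear top corner [ 28.11855158 -67.09535928]
front top corner [-18.53018594 -53.24726905]
[ 18.36459753 -54.02325045]
[-26.06130431 -54.08564985]
0 [0.57883393 0.01653064] 347.78317039266 259.0810250692182 [np.float64(478.3680049137401), np.float64(128.07461693660363)]
0.006 [0.57822913 0.02250009] 354.2947983252106 252.431535380481 [np.float64(470.11623599024256), np.float64(129.12587238277976)]
0.012 [0.57762433 0.02846953] 360.7540692747004 245.8355111573084 [np.float64(461.86161615246067), np.float64(130.17749102855524)]
```

Emit:
arm_command(
  increments=[
    [1, 0, 0, 0, 0, 0, -9.3],
    [1, 0, 0, 0, 0, 0, -9.3],
    [1, 0, 0, 0, 0, 0, -9.3],
    [1, 0, 0, 0, 0, 0, -9.3],
    [1, 0, 0, 0, 0, 0, -9.3],
    [1, 0, 0, 0, 0, 0, -9.3],
    [1, 0, 0, 0, 0, 0, -9.3],
    [1, 0, 0, 0, 0, 0, -9.3],
    [1, 0, 0, 0, 0, 0, 0],
  ],
  grip_force=30,
)

```text
time: 1.23
ee_pos: [0.2013, -0.5117, 0.2004]
tcp_rot: [-180.0, -0.0, 95.8]
wrist_force: [-0.3, -0.7, 0.0]
opening: -0.0
```

Emit:
arm_command(
  increments=[
    [1, 4.4, 2.45, 0, 0, 0, 0],
    [1, 4.4, 2.45, 0, 0, 0, 0],
    [1, 4.4, 2.45, 0, 0, 0, 0],
    [1, 4.4, 2.45, 0, 0, 0, 0],
    [1, 4.4, 2.45, 0, 0, 0, 0],
    [1, 4.4, 2.45, 0, 0, 0, 0],
    [1, 4.4, 2.45, 0, 0, 0, 0],
    [1, 4.4, 2.45, 0, 0, 0, 0],
    [1, 4.4, 2.45, 0, 0, 0, 0],
    [1, 4.4, 2.45, 0, 0, 0, 0],
  ],
)

```text
time: 2.48
ee_pos: [0.4004, -0.0474, 0.2008]
tcp_rot: [180.0, 0.0, 95.6]
wrist_force: [0.8, -0.7, 1.0]
opening: 0.0
```

Emit:
arm_command(
  increments=[
    [1, 0, 0, 0, 0, 0, 0],
    [1, 0, 0, 0, 0, 0, 0],
  ],
)

```text
time: 2.72
ee_pos: [0.3999, -0.0491, 0.2007]
tcp_rot: [-180.0, 0.0, 95.8]
wrist_force: [0.3, -0.7, 0.5]
opening: -0.0001
```

```bash
cat >> h.py <<'E'
C=np.array([.5723,.0766]); YAW=np.radians(5.87)
def ext(p):
    e=np.array(p)[:2]-C; return np.array([np.cos(YAW)*e[0]+np.sin(YAW)*e[1],-np.sin(YAW)*e[0]+np.cos(YAW)*e[1],p[2]])*1000
def st():
    o=bot.get_obs(); f=o['wrist_force']; print('t',round(o['time'],2),'ext mm',ext(o['ee_pos']).round(1),'rot',o['tcp_rot'].round(2),'F',f.round(2),'open',round(o['opening'],4)); return o
E
python3 -c "
from h import *
st()"
```

```text
t 2.73 ext mm [-184.4 -107.4  200.7] rot [-1.7997e+02  1.0000e-02  9.5790e+01] F [ 0.28 -0.67  0.45] open -0.0001
```

Emit:
arm_command(
  increments=[
    [1, 0, 4.6, 0, 0, 0, 0],
    [1, 0, 4.6, 0, 0, 0, 0],
    [1, 0, 4.6, 0, 0, 0, 0],
    [1, 0.5, 4.6, 0, 0, 0, 0],
    [1, 0.5, 0, 3, 0, 0, 0],
    [1, 0, 0, 4, 0, 0, 0],
    [1, 0, 0, 3, 0, 0, 0],
    [1, 0, 0, 1.7, 0, 0, 0],
    [1, 0, 0, 0, 0, 0, 0],
    [1, 0, 0, 0, 0, 0, 0],
  ],
)

```text
time: 3.98
ee_pos: [0.5827, -0.0208, 0.0853]
tcp_rot: [179.9, 0.0, 95.8]
wrist_force: [0.2, 0.3, -0.2]
opening: 0.0002
```

```bash
python3 - <<'E'
from h import *
st(); s=snap('scene','scene1'); t=snap('top','top1')
A=cv2.resize(s['color'][110:270,200:360],None,fx=3.6,fy=3.6,interpolation=cv2.INTER_CUBIC)
cv2.imwrite('pics/c1.png',A[:,:,::-1])
E
```

```text
t 3.98 ext mm [  0.4 -97.9  85.3] rot [1.7989e+02 2.0000e-02 9.5820e+01] F [ 0.17  0.26 -0.24] open 0.0002
```

View pics/c1.png

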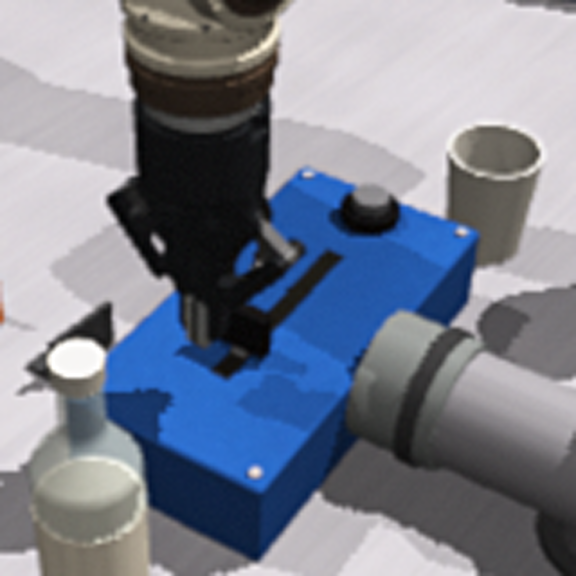

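```bash
python3 - <<'E'
from h import *
s=load('scene1');o=st()
f=lambda p:tuple(((np.array(proj(s,p))-[200,110])*3.6).round(0))
print('tcp',f(o['ee_pos']))
def w(x,y,z): return [*(C+np.array([np.cos(YAW)*x-np.sin(YAW)*y,np.sin(YAW)*x+np.cos(YAW)*y])/1000),z/1000]
for x in(-14,14):
  for y in(-109,-87): print(x,y,f(w(x,y,85)))
print('tab',[f(w(x,-54,110)) for x in(-20,20)])
E
```

```text
t 4.08 ext mm [  0.5 -97.6  85.3] rot [1.7987e+02 2.0000e-02 9.5850e+01] F [-0.25 -0.18 -0.2 ] open -0.0002
tcp (np.float64(204.0), np.float64(373.0))
-14 -109 (np.float64(175.0), np.float64(375.0))
-14 -87 (np.float64(195.0), np.float64(355.0))
14 -109 (np.float64(212.0), np.float64(392.0))
14 -87 (np.float64(231.0), np.float64(371.0))
tab [(np.float64(215.0), np.float64(294.0)), (np.float64(268.0), np.float64(316.0))]
```

```bash
python3 - <<'E'
from h import *
s=load('scene1');t=load('top1')
A=cv2.resize(s['color'][170:230,235:285],None,fx=8,fy=8,interpolation=cv2.INTER_CUBIC)
B=cv2.resize(t['color'][160:220,220:270],None,fx=8,fy=8,interpolation=cv2.INTER_CUBIC)
I=np.hstack([A,B]); I=(255*(I/255.)**.5).astype('uint8'); cv2.imwrite('pics/c2.png',I[:,:,::-1])
o=bot.get_obs(); print((np.array(proj(s,o['ee_pos']))-[235,170])*8, (np.array(proj(t,o['ee_pos']))-[220,160])*8)
E
```

```text
[173.63838912 348.20587366] [360.6218806  205.92293886]
```

View pics/c2.png

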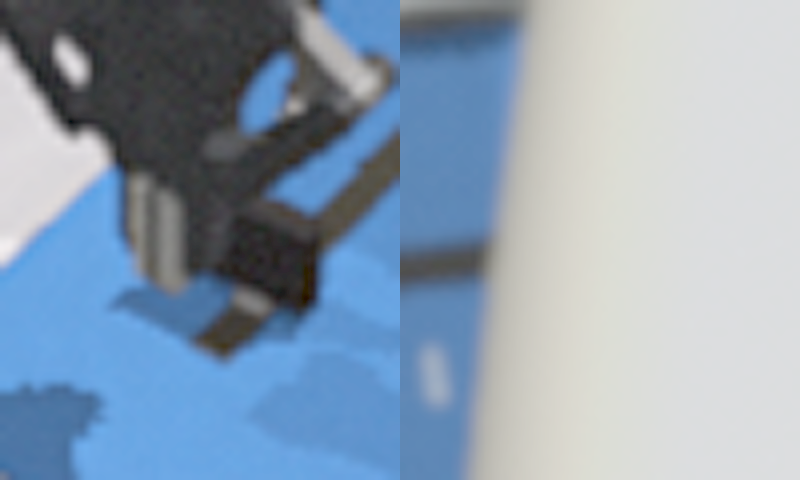

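```bash
python3 - <<'E'
from h import *
s=load('scene1')
for u,v in((145,275),(165,283),(185,290),(210,265)):
    print([ext(onz(s,u/8-.5+235,v/8-.5+170,z)).round(0) for z in(.075,.085,.095,.105)])
c=snap('wrist','w1'); print({k:v for k,v in c.items() if k!='color'}); o=st(); print(proj(c,o['ee_pos']))
E
```

```text
[array([-32., -67.,  75.]), array([-26., -76.,  85.]), array([-19., -85.,  95.]), array([-13., -93., 105.])]
[array([-25., -66.,  75.]), array([-19., -75.,  85.]), array([-13., -84.,  95.]), array([ -7., -93., 105.])]
[array([-18., -66.,  75.]), array([-12., -75.,  85.]), array([ -6., -84.,  95.]), array([ -0., -92., 105.])]
[array([-18., -53.,  75.]), array([-12., -62.,  85.]), array([ -6., -71.,  95.]), array([ -0., -80., 105.])]
{'fx': 317.33123835700343, 'fy': 317.33123835700343, 'cx': 258.31712230448767, 'cy': 191.02895578670754, 'origin': array([0.57581755, 0.04536462, 0.25920421]), 'attitude': array([-15.05683508,  -0.13055978,   5.78684108])}
t 4.12 ext mm [  0.4 -97.5  85.1] rot [1.7989e+02 1.0000e-02 9.5860e+01] F [ 0.56 -0.49 -0.96] open -0.0001
(np.float64(257.99724866867706), np.float64(222.85563374320262))
```

View pics/w1.png

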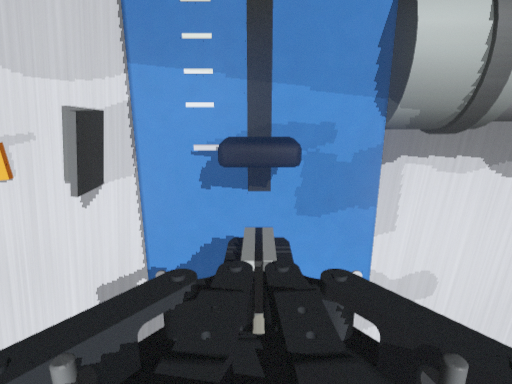

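```bash
python3 - <<'E'
from h import *
c=load('w1'); s=load('scene1')
for z in(.085,.095,.105,.115,.125): print(z,[ext(onz(c,u,v,z)).round(1)[:2] for u,v in((243,228),(275,228),(244,262))], 'scene -y bottom',[ext(onz(s,u/8-.5+235,v/8-.5+170,z)).round(0)[:2] for u,v in((145,275),(185,290),(210,265))])
print('lever',ext(onz(c,259,137,.11)),ext(onz(c,259,152,.11)),ext(onz(c,259,167,.11)))
for r in(148,104.5,71,36,1): print('tick',ext(onz(c,199,r,.07)).round(1))
E
```

```text
0.085 [array([  -8.4, -100.7]), array([  10.4, -100.8]), array([  -8.1, -122.7])] scene -y bottom [array([-26., -76.]), array([-12., -75.]), array([-12., -62.])]
0.095 [array([ -7.9, -96.8]), array([  9.8, -96.8]), array([  -7.6, -117.5])] scene -y bottom [array([-19., -85.]), array([ -6., -84.]), array([ -6., -71.])]
0.105 [array([ -7.4, -92.8]), array([  9.2, -92.8]), array([  -7.1, -112.2])] scene -y bottom [array([-13., -93.]), array([ -0., -92.]), array([ -0., -80.])]
0.115 [array([ -6.9, -88.8]), array([  8.7, -88.8]), array([  -6.6, -107. ])] scene -y bottom [array([  -7., -102.]), array([   6., -101.]), array([  6., -89.])]
0.125 [array([ -6.4, -84.8]), array([  8.1, -84.9]), array([  -6.2, -101.8])] scene -y bottom [array([  -1., -111.]), array([  12., -110.]), array([ 12., -98.])]
lever [  0.94208351 -45.52132966 110.        ] [  0.93583661 -52.52168983 110.        ] [  0.929434   -59.69653011 110.        ]
tick [-34.6 -55.7  70. ]
tick [-33.4 -30.7  70. ]
tick [-32.5 -12.6  70. ]
tick [-31.6   5.3  70. ]
tick [-30.7  22.3  70. ]
```

Both cameras put the visible fingertip end about 30 mm above the reported TCP (z≈0.115, against 0.085). I'll lower it carefully and measure again.

Emit:
arm_command(
  increments=[
    [1, 0, 0, 0.5, 0, 0, 0],
    [1, 0, 0, 0.5, 0, 0, 0],
    [1, 0, 0, 0.1, 0, 0, 0],
    [1, 0, 0, 0, 0, 0, 0],
  ],
)

```text
time: 4.62
ee_pos: [0.582, -0.0202, 0.0726]
tcp_rot: [-180.0, -0.0, 95.9]
wrist_force: [-0.2, 0.0, -0.1]
opening: 0.0003
```

```bash
python3 - <<'E'
from h import *
st(); s=snap('scene','scene2'); c=snap('wrist','w2')
A=cv2.resize(s['color'][170:230,235:285],None,fx=8,fy=8,interpolation=cv2.INTER_CUBIC)
B=cv2.resize(c['color'][190:290,200:320],None,fx=4,fy=4.8,interpolation=cv2.INTER_CUBIC)
I=np.hstack([A,B[:480]]); I=(255*(I/255.)**.5).astype('uint8'); cv2.imwrite('pics/c3.png',I[:,:,::-1])
print(proj(c,bot.get_obs()['ee_pos']))
E
```

```text
t 4.62 ext mm [ -0.3 -97.3  72.6] rot [-179.99   -0.     95.88] F [-0.18  0.03 -0.09] open 0.0003
(np.float64(258.2409256760704), np.float64(223.25846276137713))
```

View pics/c3.png

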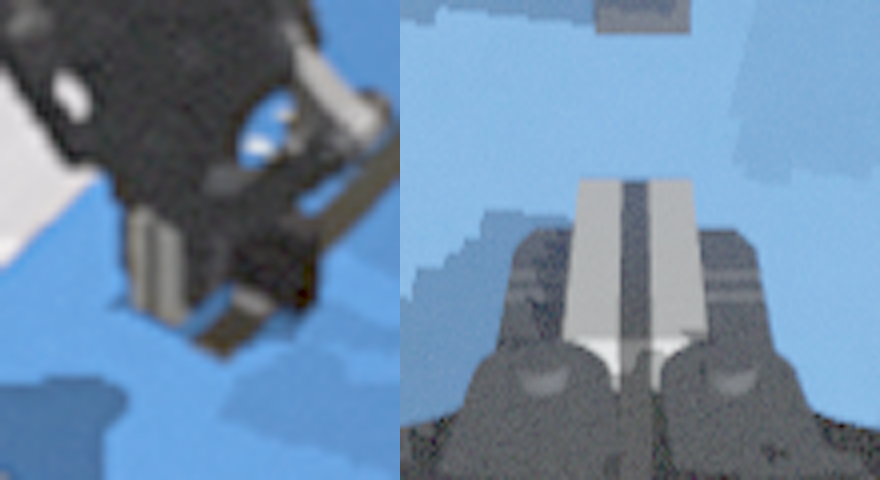

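Emit:
arm_command(
  increments=[
    [1, 0, 0, 0.4, 0, 0, 0],
    [1, 0, 0, 0.4, 0, 0, 0],
    [1, 0, 0, 0.4, 0, 0, 0],
    [1, 0, 0, 0.3, 0, 0, 0],
    [1, 0, 0, 0, 0, 0, 0],
  ],
)

```text
time: 5.35
ee_pos: [0.5819, -0.0203, 0.0574]
tcp_rot: [-180.0, -0.0, 95.9]
wrist_force: [0.2, 0.7, 0.3]
opening: -0.0001
```

```bash
python3 - <<'E'
from h import *
st(); s=snap('scene','scene3')
A=cv2.resize(s['color'][170:230,235:285],None,fx=10,fy=10,interpolation=cv2.INTER_CUBIC)
cv2.imwrite('pics/c4.png',((255*(A/255.)**.5).astype('uint8'))[:,:,::-1])
E
```

```text
t 5.35 ext mm [ -0.4 -97.3  57.4] rot [-1.7997e+02 -1.0000e-02  9.5870e+01] F [0.21 0.66 0.32] open -0.0001
```

View pics/c4.png

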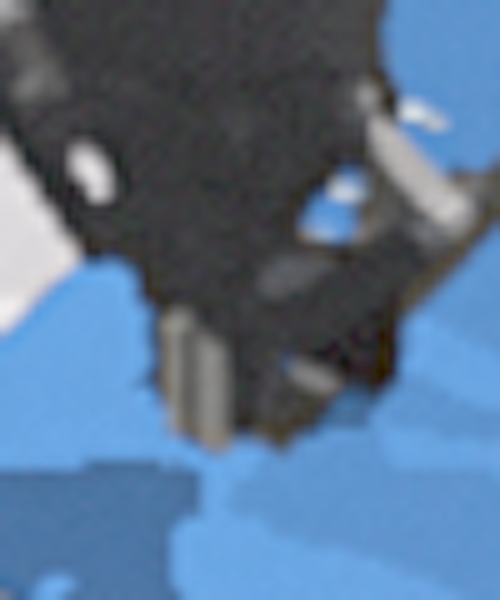

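```bash
python3 - <<'E'
from h import *
s=load('scene3')
for z in(.07,.075,.08,.085,.09,.095): print(z,[ext(onz(s,u/10-.5+235,v/10-.5+170,z)).round(0)[:2] for u,v in((175,430),(225,450))])
E
```

```text
0.07 [array([-19., -88.]), array([ -6., -87.])]
0.075 [array([-16., -92.]), array([ -3., -91.])]
0.08 [array([-13., -96.]), array([ -0., -95.])]
0.085 [array([ -10., -100.]), array([   3., -100.])]
0.09 [array([  -8., -105.]), array([   6., -104.])]
0.095 [array([  -5., -109.]), array([   8., -108.])]
```

The tip is at z≈0.088, which puts it level with the tab, and its front face is about 9 mm ahead of the TCP. I'll approach slowly and use force to find the humps.

Emit:
arm_command(
  increments=[
    [1, 0.6, 0, 0, 0, 0, 0],
    [1, 0.6, 0, 0, 0, 0, 0],
    [1, 0.4, 0, 0, 0, 0, 0],
    [1, 0.3, 0, 0, 0, 0, 0],
    [1, 0.3, 0, 0, 0, 0, 0],
    [1, 0.3, 0, 0, 0, 0, 0],
    [1, 0.3, 0, 0, 0, 0, 0],
    [1, 0.3, 0, 0, 0, 0, 0],
    [1, 0.3, 0, 0, 0, 0, 0],
    [1, 0.2, 0, 0, 0, 0, 0],
  ],
)

```text
time: 6.65
ee_pos: [0.5785, 0.0143, 0.0578]
tcp_rot: [180.0, 0.1, 95.8]
wrist_force: [0.1, -8.3, -0.3]
opening: 0.0002
```

Emit:
arm_command(
  increments=[
    [1, 0.1, 0, 0, 0, 0, 0],
    [1, 0.1, 0, 0, 0, 0, 0],
  ],
)

```text
time: 6.9
ee_pos: [0.5782, 0.0169, 0.0578]
tcp_rot: [180.0, 0.1, 95.8]
wrist_force: [-0.4, -4.5, 0.3]
opening: -0.0002
```

```bash
cat >> h.py <<'E'
def lever(f):
    c=snap('wrist',f); o=st(); g=c['color'].max(2).astype(float)
    # pointer: white row on -x side next to tab ; tab: dark blob columns near x=0
    # scan lever-top plane along ext y at several x, list dark extent
    def w(x,y,z): return [*(C+np.array([np.cos(YAW)*x-np.sin(YAW)*y,np.sin(YAW)*x+np.cos(YAW)*y])/1000),z/1000]
    for z,x in((110,-14),(110,15)):
        ys=np.arange(-80,60,.5); px=np.array([proj(c,w(x,y,z)) for y in ys],np.float32)
        v=cv2.remap(g.astype(np.float32),px[:,:1],px[:,1:],1)[:,0]
        d=ys[v<70]; print('tab x',x,'dark y',(d.min(),d.max(),len(d)) if len(d) else None)
    return c
E
python3 -c "
from h import *
lever('w3')
c=load('w1')
"
```

```text
t 6.95 ext mm [ -0.2 -59.8  57.8] rot [1.800e+02 5.000e-02 9.584e+01] F [ 0.21 -3.19  0.07] open 0.0001
tab x -14 dark y (np.float64(-80.0), np.float64(59.5), 125)
tab x 15 dark y (np.float64(-80.0), np.float64(59.5), 118)
```

Emit:
arm_command(
  increments=[
    [1, 0.1, 0, 0, 0, 0, 0],
    [1, 0, 0, 0, 0, 0, 0],
  ],
)

```text
time: 7.2
ee_pos: [0.578, 0.0189, 0.0578]
tcp_rot: [180.0, -0.0, 95.9]
wrist_force: [-0.2, -1.0, 0.2]
opening: -0.0003
```

Emit:
arm_command(
  increments=[
    [1, 0.1, 0, 0, 0, 0, 0],
    [1, 0, 0, 0, 0, 0, 0],
  ],
)

```text
time: 7.45
ee_pos: [0.5779, 0.02, 0.0578]
tcp_rot: [-180.0, -0.0, 95.9]
wrist_force: [0.3, 0.1, 0.8]
opening: -0.0001
```

```bash
python3 - <<'E'
from h import *
c=snap('wrist','w4'); st()
cv2.imwrite('pics/w4c.png',cv2.resize(c['color'][:290,120:400],None,fx=2,fy=2,interpolation=cv2.INTER_CUBIC)[:,:,::-1])
E
```

```text
t 7.5 ext mm [ -0.3 -56.9  57.7] rot [-1.7999e+02 -4.0000e-02  9.5900e+01] F [ 0.7   0.49 -0.19] open -0.0002
```

View pics/w4c.png

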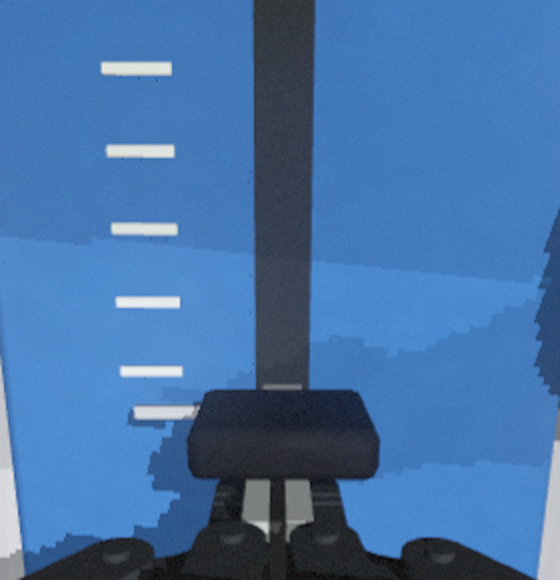

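The pointer is at about y=-40, so the lever is just short of the first crest and force is near zero. I'll nudge on.

Emit:
arm_command(
  increments=[
    [1, 0.1, 0, 0, 0, 0, 0],
    [1, 0.1, 0, 0, 0, 0, 0],
    [1, 0, 0, 0, 0, 0, 0],
  ],
)

```text
time: 7.88
ee_pos: [0.5777, 0.0217, 0.0578]
tcp_rot: [180.0, -0.0, 95.9]
wrist_force: [-0.5, -0.4, -0.6]
opening: -0.0002
```

```bash
cat >> h.py <<'E'
def ptr(f):
    # white bars in wrist view: y of each on the box top, and whether it is the pointer (nearer the slot)
    c=snap('wrist',f); st(); im=c['color'].astype(int)
    m=((im.min(2)>125)&(im[:,:,0]>im[:,:,2]-45)).astype('uint8')
    k,l,s,cc=cv2.connectedComponentsWithStats(m)
    r=[]
    for i in range(1,k):
        p=ext(onz(c,*cc[i],.07))
        if 40<s[i,4]<700 and -45<p[0]<-18 and -75<p[1]<60: r.append((p[1].round(1),p[0].round(1),int(s[i,2]),int(s[i,3]),cc[i].round(1).tolist()))
    for q in sorted(r): print(q)
E
python3 -c "
from h import *
ptr('w5')"
```

```text
t 7.92 ext mm [ -0.2 -55.2  57.8] rot [ 1.800e+02 -2.000e-02  9.588e+01] F [ 0.28  0.82 -0.53] open -0.0
(np.float64(-40.1), np.float64(-30.3), 32, 7, [201.8, 205.0])
(np.float64(-30.9), np.float64(-32.9), 32, 6, [196.0, 188.2])
(np.float64(-12.8), np.float64(-33.2), 32, 5, [193.7, 154.0])
(np.float64(5.4), np.float64(-33.1), 33, 6, [191.9, 117.5])
(np.float64(23.3), np.float64(-32.9), 33, 7, [190.1, 79.4])
(np.float64(41.6), np.float64(-32.9), 35, 7, [188.1, 38.0])
```

Emit:
arm_command(
  increments=[
    [1, 0.1, 0, 0, 0, 0, 0],
    [1, 0.1, 0, 0, 0, 0, 0],
    [1, 0, 0, 0, 0, 0, 0],
  ],
)

```text
time: 8.3
ee_pos: [0.5775, 0.0236, 0.0578]
tcp_rot: [180.0, -0.0, 95.9]
wrist_force: [-0.0, -0.6, 0.0]
opening: 0.0005
```

```bash
python3 -c "
from h import *
ptr('w6')"
```

```text
t 8.35 ext mm [ -0.2 -53.3  57.8] rot [180.    -0.    95.88] F [0.84 0.34 0.25] open -0.0001
(np.float64(-32.4), np.float64(-31.6), 37, 10, [198.8, 194.5])
(np.float64(-12.9), np.float64(-33.4), 31, 6, [193.4, 157.8])
(np.float64(5.4), np.float64(-33.1), 33, 6, [192.1, 121.5])
(np.float64(23.3), np.float64(-33.0), 34, 6, [190.3, 83.5])
(np.float64(41.7), np.float64(-33.0), 35, 7, [188.0, 42.1])
```

The first click is in: the pointer has merged with tick 1 and there is no load. I'll pause, then go for click two.

Emit:
arm_command(
  increments=[
    [1, 0, 0, 0, 0, 0, 0],
    [1, 0, 0, 0, 0, 0, 0],
    [1, 0, 0, 0, 0, 0, 0],
    [1, 0, 0, 0, 0, 0, 0],
    [1, 0.3, 0, 0, 0, 0, 0],
    [1, 0.3, 0, 0, 0, 0, 0],
    [1, 0.1, 0, 0, 0, 0, 0],
    [1, 0.1, 0, 0, 0, 0, 0],
    [1, 0.1, 0, 0, 0, 0, 0],
    [1, 0.1, 0, 0, 0, 0, 0],
  ],
)

```text
time: 9.6
ee_pos: [0.5767, 0.0318, 0.0578]
tcp_rot: [180.0, 0.2, 95.8]
wrist_force: [0.5, -8.2, 0.3]
opening: -0.0002
```

Emit:
arm_command(
  increments=[
    [1, 0.1, 0, 0, 0, 0, 0],
    [1, 0.1, 0, 0, 0, 0, 0],
    [1, 0.1, 0, 0, 0, 0, 0],
    [1, 0.1, 0, 0, 0, 0, 0],
    [1, 0.1, 0, 0, 0, 0, 0],
    [1, 0.1, 0, 0, 0, 0, 0],
    [1, 0, 0, 0, 0, 0, 0],
  ],
)

```text
time: 10.48
ee_pos: [0.5758, 0.0399, 0.0578]
tcp_rot: [-180.0, -0.0, 95.9]
wrist_force: [-0.0, 0.4, 0.5]
opening: 0.0001
```

```bash
python3 -c "
from h import *
ptr('w7')"
```

```text
t 10.53 ext mm [ -0.2 -37.   57.8] rot [-1.80e+02 -3.00e-02  9.59e+01] F [ 0.36 -0.2   0.37] open -0.0001
(np.float64(-31.1), np.float64(-33.5), 30, 6, [196.7, 221.2])
(np.float64(-21.3), np.float64(-30.2), 33, 7, [202.1, 203.8])
(np.float64(-13.1), np.float64(-33.1), 31, 5, [195.8, 189.0])
(np.float64(5.2), np.float64(-33.1), 32, 6, [193.8, 154.5])
(np.float64(23.2), np.float64(-33.1), 33, 6, [192.0, 118.5])
(np.float64(41.5), np.float64(-32.9), 34, 6, [190.3, 79.5])
```

Just at the crest (pointer -21.3 raw). Nudge on 2 mm, then pause.

Emit:
arm_command(
  increments=[
    [1, 0.1, 0, 0, 0, 0, 0],
    [1, 0.1, 0, 0, 0, 0, 0],
    [1, 0, 0, 0, 0, 0, 0],
    [1, 0, 0, 0, 0, 0, 0],
    [1, 0, 0, 0, 0, 0, 0],
    [1, 0, 0, 0, 0, 0, 0],
  ],
)

```text
time: 11.28
ee_pos: [0.5757, 0.0414, 0.0578]
tcp_rot: [180.0, -0.0, 95.9]
wrist_force: [1.1, -0.5, 0.4]
opening: -0.0
```

```bash
python3 -c "
from h import *
ptr('w8')"
```

```text
t 11.32 ext mm [ -0.2 -35.4  57.8] rot [-180.     -0.     95.87] F [-0.28  0.58 -0.85] open 0.0003
(np.float64(-31.2), np.float64(-33.2), 30, 5, [197.3, 224.0])
(np.float64(-14.4), np.float64(-31.3), 37, 11, [199.4, 194.2])
(np.float64(5.2), np.float64(-33.1), 31, 6, [193.9, 157.5])
(np.float64(23.2), np.float64(-33.0), 33, 6, [192.2, 121.5])
(np.float64(41.5), np.float64(-32.9), 34, 7, [190.3, 82.9])
```

Second click is in (pointer on tick 2). Same pattern for the third.

Emit:
arm_command(
  increments=[
    [1, 0.3, 0, 0, 0, 0, 0],
    [1, 0.3, 0, 0, 0, 0, 0],
    [1, 0.1, 0, 0, 0, 0, 0],
    [1, 0.1, 0, 0, 0, 0, 0],
    [1, 0.1, 0, 0, 0, 0, 0],
    [1, 0.1, 0, 0, 0, 0, 0],
    [1, 0.1, 0, 0, 0, 0, 0],
    [1, 0.1, 0, 0, 0, 0, 0],
    [1, 0.1, 0, 0, 0, 0, 0],
    [1, 0.1, 0, 0, 0, 0, 0],
  ],
)

```text
time: 12.58
ee_pos: [0.5743, 0.0551, 0.0578]
tcp_rot: [180.0, 0.0, 95.9]
wrist_force: [1.6, -2.9, 0.6]
opening: -0.0002
```

Emit:
arm_command(
  increments=[
    [1, 0.1, 0, 0, 0, 0, 0],
    [1, 0.1, 0, 0, 0, 0, 0],
    [1, 0, 0, 0, 0, 0, 0],
  ],
)

```text
time: 12.95
ee_pos: [0.574, 0.0578, 0.0578]
tcp_rot: [-180.0, -0.0, 95.9]
wrist_force: [0.9, -0.1, 0.1]
opening: -0.0
```

```bash
python3 -c "
from h import *
ptr('w9')"
```

```text
t 13.0 ext mm [ -0.3 -19.   57.7] rot [-1.7999e+02 -3.0000e-02  9.5900e+01] F [-0.56 -0.07 -0.7 ] open 0.0003
(np.float64(-31.3), np.float64(-33.4), 29, 5, [198.6, 252.1])
(np.float64(-13.1), np.float64(-33.5), 30, 6, [196.7, 221.2])
(np.float64(-2.8), np.float64(-30.1), 32, 7, [202.1, 203.0])
(np.float64(4.9), np.float64(-33.0), 31, 5, [195.9, 189.0])
(np.float64(23.2), np.float64(-33.1), 33, 6, [193.9, 154.5])
(np.float64(41.2), np.float64(-33.1), 33, 6, [192.0, 118.5])
```

Emit:
arm_command(
  increments=[
    [1, 0.1, 0, 0, 0, 0, 0],
    [1, 0.05, 0, 0, 0, 0, 0],
    [1, 0, 0, 0, 0, 0, 0],
    [1, 0, 0, 0, 0, 0, 0],
    [1, 0, 0, 0, 0, 0, 0],
    [1, 0, 0, 0, 0, 0, 0],
  ],
)

```text
time: 13.75
ee_pos: [0.5739, 0.0588, 0.0578]
tcp_rot: [180.0, -0.0, 95.9]
wrist_force: [-0.5, 0.7, 0.8]
opening: 0.0003
```

```bash
python3 -c "
from h import *
ptr('w10')"
```

```text
t 13.8 ext mm [ -0.2 -17.9  57.8] rot [180.     0.    95.87] F [-0.22 -0.39  0.53] open -0.0001
(np.float64(-31.5), np.float64(-33.2), 29, 5, [199.0, 254.0])
(np.float64(-13.1), np.float64(-33.2), 30, 5, [197.4, 223.0])
(np.float64(3.5), np.float64(-31.4), 38, 10, [199.1, 193.4])
(np.float64(23.2), np.float64(-33.1), 33, 6, [194.0, 156.5])
(np.float64(41.2), np.float64(-33.0), 33, 6, [192.1, 120.5])
```

Third click is in (pointer on tick 3). Now I'll draw back, lift and go above the button.

Emit:
arm_command(
  increments=[
    [1, -1, 0, 0, 0, 0, 0],
    [1, -1, 0, 0, 0, 0, 0],
    [1, 0, 0, -3, 0, 0, 0],
    [1, 0, 0, -3.5, 0, 0, 0],
    [1, 0, 0, 0, 0, 0, 0],
    [1, 5, 0, 0, 0, 0, 0],
    [1, 5, 0, 0, 0, 0, 0],
    [1, 5, 0, 0, 0, 0, 0],
    [1, 0.5, 0, 0, 0, 0, 0],
    [1, 0, 0, 0, 0, 0, 0],
  ],
)

```text
time: 15.05
ee_pos: [0.5599, 0.1927, 0.1221]
tcp_rot: [-179.9, 0.0, 95.9]
wrist_force: [0.4, -0.6, 0.2]
opening: 0.0001
```

Emit:
arm_command(
  increments=[
    [1, 0, 0, 2.5, 0, 0, 0],
    [1, 0, 0, 1.5, 0, 0, 0],
    [1, 0, 0, 0.8, 0, 0, 0],
    [1, 0, 0, 0, 0, 0, 0],
    [1, 0, 0, 0, 0, 0, 0],
  ],
)

```text
time: 15.68
ee_pos: [0.5605, 0.193, 0.0755]
tcp_rot: [179.9, -0.0, 95.9]
wrist_force: [-1.0, -0.4, 0.2]
opening: -0.0002
```

```bash
python3 - <<'E'
from h import *
st(); s=snap('scene','scene4'); c=snap('wrist','w11')
A=cv2.resize(s['color'][120:220,230:330],None,fx=4,fy=4,interpolation=cv2.INTER_CUBIC)
B=cv2.resize(c['color'][150:290,188:328],None,fx=400/140,fy=400/140,interpolation=cv2.INTER_CUBIC)
I=np.hstack([A,B]); cv2.imwrite('pics/c5.png',((255*(I/255.)**.6).astype('uint8'))[:,:,::-1])
E
```

```text
t 15.68 ext mm [1.00e-01 1.17e+02 7.55e+01] rot [ 1.7994e+02 -1.0000e-02  9.5860e+01] F [-0.95 -0.39  0.21] open -0.0002
```

View pics/c5.png

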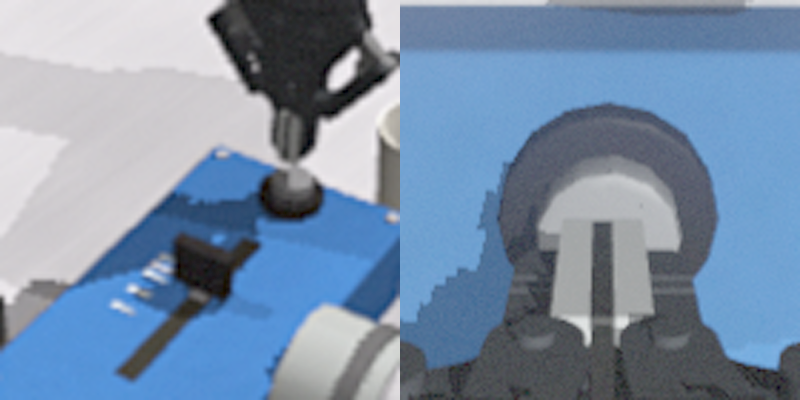

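The tip is centred above the button and the lever stands on tick 3. Press gently.

Emit:
arm_command(
  increments=[
    [1, 0, 0, 0.5, 0, 0, 0],
    [1, 0, 0, 0.4, 0, 0, 0],
    [1, 0, 0, 0.2, 0, 0, 0],
    [1, 0, 0, 0.2, 0, 0, 0],
    [1, 0, 0, 0, 0, 0, 0],
  ],
)

```text
time: 16.4
ee_pos: [0.56, 0.1931, 0.0617]
tcp_rot: [-180.0, 0.0, 95.9]
wrist_force: [0.9, 0.3, -0.2]
opening: 0.0001
```

Emit:
arm_command(
  increments=[
    [1, 0, 0, 0.2, 0, 0, 0],
    [1, 0, 0, 0, 0, 0, 0],
  ],
)

```text
time: 16.65
ee_pos: [0.5602, 0.1931, 0.0599]
tcp_rot: [180.0, -0.0, 95.9]
wrist_force: [-0.1, 0.3, 2.1]
opening: -0.0001
```

Emit:
arm_command(
  increments=[
    [1, 0, 0, 0.2, 0, 0, 0],
    [1, 0, 0, 0, 0, 0, 0],
  ],
)

```text
time: 16.9
ee_pos: [0.5602, 0.1931, 0.0579]
tcp_rot: [180.0, -0.0, 95.9]
wrist_force: [-0.4, -0.5, 4.2]
opening: -0.0
```

Emit:
arm_command(
  increments=[
    [1, 0, 0, 0.15, 0, 0, 0],
    [1, 0, 0, 0, 0, 0, 0],
  ],
)

```text
time: 17.15
ee_pos: [0.5602, 0.1931, 0.0563]
tcp_rot: [180.0, -0.0, 95.9]
wrist_force: [-0.2, 0.8, 5.2]
opening: -0.0001
```

Emit:
arm_command(
  increments=[
    [1, 0, 0, 0.1, 0, 0, 0],
    [1, 0, 0, 0, 0, 0, 0],
  ],
)

```text
time: 17.4
ee_pos: [0.5602, 0.1932, 0.0556]
tcp_rot: [180.0, -0.0, 95.9]
wrist_force: [-1.1, 0.2, 6.8]
opening: -0.0
```

Emit:
arm_command(
  increments=[
    [1, 0, 0, 0.1, 0, 0, 0],
    [1, 0, 0, 0, 0, 0, 0],
  ],
)

```text
time: 17.65
ee_pos: [0.5603, 0.1932, 0.0555]
tcp_rot: [179.9, -0.0, 95.9]
wrist_force: [-3.7, -1.0, 11.8]
opening: 0.0004
```

The button has bottomed out: about 6 mm of travel, then the force rose steeply to 11.8 N. I'll hold, then withdraw.

Emit:
arm_command(
  increments=[
    [1, 0, 0, 0, 0, 0, 0],
    [1, 0, 0, 0, 0, 0, 0],
    [1, 0, 0, -1, 0, 0, 0],
    [1, 0, 0, -3, 0, 0, 0],
    [1, 0, 0, -5, 0, 0, 0],
    [1, 0, 0, -5, 0, 0, 0],
    [1, 0, -5, 0, 0, 0, 0],
    [1, 0, -5, 0, 0, 0, 0],
    [1, 0, -5, 0, 0, 0, 0],
    [1, 0, -4, 0, 0, 0, 0],
  ],
)

```text
time: 18.9
ee_pos: [0.3692, 0.1733, 0.1941]
tcp_rot: [-180.0, 0.0, 95.9]
wrist_force: [-0.4, -0.2, -0.7]
opening: -0.0
```

Emit:
arm_command(
  increments=[
    [1, 0, 0, 0, 0, 0, 0],
    [1, 0, 0, 0, 0, 0, 0],
    [1, 0, 0, 0, 0, 0, 0],
    [1, 0, 0, 0, 0, 0, 0],
  ],
)

```text
time: 19.4
ee_pos: [0.3716, 0.1736, 0.1939]
tcp_rot: [-179.9, 0.0, 95.9]
wrist_force: [-0.1, 0.5, -0.2]
opening: -0.0003
```

```bash
python3 - <<'E'
from h import *
st(); t=snap('top','top9'); s=snap('scene','scene9')
A=cv2.resize(t['color'][90:270,90:350],(400,277)); B=cv2.resize(s['color'][130:300,170:410],(400,283))[:277]
cv2.imwrite('pics/fin.png',np.hstack([A,B])[:,:,::-1])
d=lambda n,m:np.abs(load(n)['color'].astype(int)-load(m)['color']).max(2)
D=d('scene9','scene0')
for n,(u0,u1,v0,v1) in dict(cup=(322,352,143,183),bottle=(205,245,205,290),bracket=(205,230,192,220)).items(): print(n,np.median(D[v0:v1,u0:u1]),(D[v0:v1,u0:u1]>40).mean().round(3))
E
```

```text
t 19.4 ext mm [-189.8  117.1  193.9] rot [-1.7995e+02  2.0000e-02  9.5850e+01] F [-0.06  0.5  -0.16] open -0.0003
cup 3.0 0.0
bottle 3.0 0.0
bracket 14.0 0.0
```

View pics/fin.png

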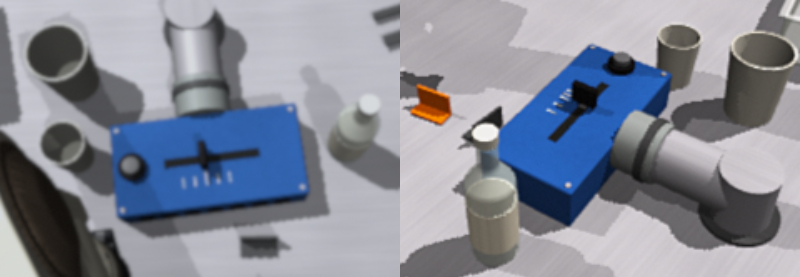

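The lever stands on the middle (third) tick, and the cup, bottle and bracket are where they were. The arm is clear, so I'll hand in.

```bash
python3 -c "
from h import *
print(bot.job_done())"
```

```text
the job is handed in; nothing more can be done
None
```

The job is done and handed in at about 19.5 s, well inside the 64 s limit.

- **Lever:** I pushed it with the shut fingertips over clicks 1, 2 and 3, with a pause on each. The wrist camera showed the pointer on the matching tick each time. It stopped on tick 3, and the final top and scene pictures still show it there.
- **Start button:** I pressed it about 6 mm until it bottomed out, with the force rising from about 5 N to 11.8 N. It was held for about 0.25 s and then released.
- **Clear of everything:** The arm drew back up and away, and the wrist force is near zero.
- **Cup, bottle and bracket:** The last scene picture shows no movement of the cup or bottle. The bracket area differs slightly in brightness, which I took to be the arm's shadow.

**Disagreement:** the cameras showed the shut fingertips ending about 30 mm above the reported TCP. At a reported TCP height of 57 mm, below the 70 mm box top, nothing was touching. I used the camera-measured fingertip position for all the moves. The forces at the lever and the button fitted it to within a few millimetres.

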